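# Tap two tubes home against hidden stops in a weld jig

### The job

Pick up the red-handled push drift and with it nudge the two square tubes along their lanes in the welding jig, gently and a little at a time, until the front end of each sits against the brass end stop hidden under the blue hood: first the tube with one blue band, then the tube with two yellow bands. The stops have been set and give way if shoved, so do not push them along, and touch the tubes with nothing but the drift. Then lay the drift back flat on the black rubber mat, and leave everything else where it is.

Things in the scene. Friction and masses are not known exactly. Their poses are not given: they have to be found in the camera images.
- jig: Fixed dark grey weld jig, plate 300 x 220 x 12 mm. Origin: centre of its underside; x is the feed direction (tubes are pushed to +x, under the hood), y left of it. Two open-topped lanes along x, centred at y = +55 (left) and -55 mm (right), 44 mm wide between guide rails 8 mm thick, x = -150 to 140 mm, rail tops 24 mm above the table; open at the -x end.
- hood_mouth (a point): Middle of the front top edge of the jig's blue hood, 66 mm above the table at the jig's x = 0, y = 0; axes as the jig's. The hood covers the jig from here to x = 150 mm over its full width, open towards -x, roof underside 60 mm above the table. Two raised toggle clamps on it (x about 100 mm) stand up to 175 mm above the table.
- stop_left_face (a point): Hidden under the hood: centre of the face of the left lane's brass end stop that the tube meets (38 x 36 mm, centre 33 mm above the table). Axes as the jig's. Its setting varies: 60 to 80 mm in x from the jig's origin. It is held by friction, slips to +x if pushed with more than about 20 N, and must not be moved as much as 5 mm.
- stop_right_face (a point): The same for the right lane's end stop, set independently.
- tube_one: Closed (capped) steel square tube, 120 mm long, 40 x 40 mm, about 0.35 kg, with one blue band, 10 mm wide, near its rear end. It lies in one of the jig's two lanes (either one), nose under the hood. Origin: centre of its underside; x points along it in the feed direction, z up. It slides with 1 to 3 N of friction. To be done first.
- tube_one_front (a point): Centre of the tube's front end face (60 mm ahead of the origin, 20 mm up). Axes as the tube's.
- tube_one_rear (a point): Centre of the tube's rear end face, where it is pushed (60 mm behind the origin, 20 mm up, so 32 mm above the table). 25 to 65 mm of travel are needed.
- tube_two: Closed (capped) steel square tube, 120 mm long, 40 x 40 mm, about 0.35 kg, with two yellow bands, 10 mm wide, near its rear end. It lies in one of the jig's two lanes (either one), nose under the hood. Origin: centre of its underside; x points along it in the feed direction, z up. It slides with 1 to 3 N of friction. To be done second.
- tube_two_front (a point): Centre of its front end face, as for the other tube.
- tube_two_rear (a point): Centre of its rear end face, as for the other tube.
- drift: Push drift, 0.3 kg: steel rod 20 mm thick through a red block handle 80 mm long (x = -40 to 40), 28 wide, 48 high, flat underneath. Rod axis 16 mm above the underside, from x = -75 mm (tail cap 26 mm thick) to 110 mm (orange tip, 24 mm). Origin: centre of the handle's underside; x to the tip, z up. Lies on the mat; grip the handle from above across its width.
- drift_tip (a point): Centre of the drift's orange tip face (110 mm ahead of the origin, 16 mm up), which pushes the tubes.
- mat: Fixed black rubber mat, 260 x 220 mm, 4 mm thick. Origin: centre of its underside, x along its length. The drift lies on it at the start and must end on it.
- offcut: Bystander: steel offcut 60 x 30 mm, 50 mm high, standing loose on the jig plate between the two lanes, just before the hood. Origin: centre of its underside.
- magnet: Bystander: orange welding magnet, 90 x 85 mm, 20 mm thick, on the table beside the mat. Origin: under its middle.
- hammer: Bystander: hammer lying beside the mat, about 0.25 m long, x along its handle to the head.
- jar: Bystander: jar 70 mm across, 70 mm high, near the mat. Origin: centre of its underside.
- can: Bystander: can 60 mm across, 110 mm high, beyond the jig. Origin: centre of its underside.
- brush: Bystander: brush lying on the robot's side of the jig, x along its length.
- clamp: Bystander: green C-clamp, 110 x 90 mm with a screw, 18 mm thick, on the table past the hood end of the jig. Origin: under its middle.
Things that resemble listed ones, but are neither listed nor needed, are in the scene too. What is shaped like the tube_two but pink or turquoise is not meant.

How it is judged:
By the outcome, as a careful person would: the job done as asked, in the order asked, and still so for the second after the job is handed in, with the robot touching nothing.
It also fails if it takes over 69 s, if anything falls off the work surface, if the arm or the gripper's body presses on something with over 40 N, if the wrist force passes 120 N, or if a joint passes its speed limit or range.

### The arm

A 6-joint arm with a two-finger parallel gripper is mounted at the origin on the work surface. World frame = base frame: x ahead of the robot, y to its left, z up, the work surface at z = 0. Lengths are in m, angles in rad, forces in N, time in s.
With the tool pointing down it reaches from about 0.3 to 1 m from the base axis. Payload 5.1 kg.
Tool frame: the origin (TCP) lies between the finger pads; the fingertips stand 8 mm ahead of it and the grasp point (between the pads) lies 11 mm behind it; z points along the fingers, y is the line along which they close (so a half turn about z gives the same grasp; the last joint's range is limited). The gripper opens to 95 mm and grips with 3 to 60 N. Pads are 20 mm wide; open, the fingers measure 119 mm over their backs; the gripper's body (75 mm by 180 mm) begins 59 mm behind the grasp point.
Start: joints at [-1.281, 0.124, 1.65, -0, 1.367, -0.083], TCP at [0.237, -0.605, 0.223] pointing down, gripper open.
Joint ranges: [-2.61, 2.61], [-1.02, 2.33], [0.03, 2.71], [-1.35, 4.49], [0.32, 2.68], [-2.91, 2.91]. Speed limits (rad/s): [2.57, 2.57, 3.14, 3.14, 3.14, 3.14].

### API

Orientations are given as a 3x3 rotation matrix whose columns are the frame's x, y, z axes.
In Python, from workcell import readout, grab_frame, camera_info, job_done, boxes_of, mark_of gives the robot as it stands.
- The arm moves only by the shell command python3 -m handwheel 'ROWS' [FORCE]. ROWS is JSON, a list of rows, each a list of 3 entries, a list of its own where there are three numbers: the shift along the tool's x, y, z in mm, then the turn, a rotation vector about the tool's x, y, z in rad, then the closure, from -1 (fully open) to 1 (shut), so that 0 is half open. A call has 1 to 12 rows; each row is the pose to reach, as a shift and turn from the pose commanded when the call began, along the tool's axes at that moment; what a row does not reach only later rows make up. A row lasts 1/8 s, in which the tool goes at most 62.5 mm and 10.7 degrees, less where a joint would pass 70% of its speed; a pose out of reach is approached as far as the arm can. A call with a gripper value outside its range is refused whole. The fingers move at their own pace and stop on an object; FORCE is the grip in N (left out, the last holds). Time passes only in rows, so rows that repeat a pose let the fingers close. It gives the time, the measured TCP pose, the force, the opening and the grip force at its end, in the units of the state.
- readout.observe(): the state, without advancing time (a new reading comes with each control period).
- grab_frame(name): name is "scene" or "side" or "wrist"; returns the picture (480x640x3 uint8, red, green, blue); there is no depth.
- camera_info(name): a dict with "K" (3x3 intrinsics, pixels), "cam_to_world" (4x4, takes a point from camera to world coordinates). Camera axes: x right, y down, z forward; pixel columns grow to the right and rows downward; lengths in m; the calibration is good to about 2 mm. A picture is of the moment at which its call begins: read the wrist's pose just before it. camera_info takes no time and is no camera call; for the wrist camera it gives the pose at the moment of the call.
- job_done(): hands the job in; it is judged then, once.
Trained networks look in the newest picture that a camera, given by its name, has taken for a name from the list of things; names that differ only in an ending like _2 or _b are one class to them, and where a whole thing is asked for, a point or a joint stands for the part that bears it (a point fixed in the world has none). Each returns a list of dicts, best first, with "score" (0 to 1); they miss things now and then, are a little off and sometimes report something else, mostly with a low value. They report only what shows in the picture. A call takes as long as a camera call. They do not tell look-alikes from the thing itself.
- boxes_of(camera, label): "extent" ([centre column, centre row, width, height] in pixels, round what is visible of it).
- mark_of(camera, label): "uv" ([column, row] in pixels: a listed point, or the origin of a listed thing).
The state is a dict: "t": time; "q": joint angles; "qd": joint speeds; "joint_efforts": joint torques, N m; "eef_pos": TCP position; "eef_rot": TCP orientation; "force": force on the tool from outside, world axes, zero at the start; "wrist_torque": the same for the moment, N m; "grip_width": finger opening in m; "finger_force": force on a finger pad.
Only numpy, scipy, OpenCV 4.12 (cv2) and the standard library are available. Lean on these libraries where they do the work, as an engineer would, in place of code of your own. Each camera call takes 0.05 s, during which the arm holds its last target. There are 200 camera calls.

## Working session

There is one attempt and no reset: what is moved stays moved. The work goes in short steps, Python scripts to look and compute and a shell command to move; the robot and the scene stay as the last step left them, time stands still between calls to the robot, and variables do not carry over. Pictures are saved under pics/ and viewed, at most 10 in all, crops included, and the job is handed in when it is done.

```bash
mkdir -p pics; ls; cat > h.py <<'E'
import numpy as np,cv2
from workcell import *
def ray(c,uv):
    i=camera_info(c);K=np.array(i["K"]);T=np.array(i["cam_to_world"])
    d=T[:3,:3]@np.linalg.solve(K,[uv[0],uv[1],1.]);return T[:3,3],d
def at(c,uv,z):
    o,d=ray(c,uv);return o+d*(z-o[2])/d[2]
def proj(c,p):
    i=camera_info(c);K=np.array(i["K"]);T=np.array(i["cam_to_world"])
    q=K@(T[:3,:3].T@(np.array(p)-T[:3,3]));return q[:2]/q[2]
def save(c,n,im=None):
    im=grab_frame(c) if im is None else im
    cv2.imwrite("pics/"+n,im[:,:,::-1]);return im
E
python3 - <<'E'
from h import *
np.set_printoptions(precision=3,suppress=True)
a=save("scene","s1.png");b=save("side","d1.png");
for c in("scene","side"):
    print(c,camera_info(c)["cam_to_world"])
    for n,z in(("drift",.004),("drift_tip",.02),("hood_mouth",.066),("jig",0),("tube_one_rear",.032),("tube_two_rear",.032),("mat",0),("tube_one",.012),("tube_two",.012)):
        for r in mark_of(c,n)[:3]: print(n,round(r["score"],2),np.array(r["uv"]),at(c,r["uv"],z))
print(readout.observe())
E
```

```text
pics
scene [[-0.429  0.665 -0.611  1.257]
 [ 0.903  0.32  -0.285  0.332]
 [ 0.006 -0.675 -0.738  0.899]
 [ 0.     0.     0.     1.   ]]
drift 0.83 [454.4 293.9] [0.546 0.324 0.004]
drift_tip 0.69 [406.3 277.3] [0.56  0.207 0.02 ]
hood_mouth 0.62 [271.2 218.2] [ 0.566 -0.16   0.066]
tube_one_rear 0.85 [299.6 254.5] [ 0.617 -0.053  0.032]
tube_two_rear 0.91 [211.2 161.5] [ 0.407 -0.464  0.032]
tube_two_rear 0.88 [248.3 317.6] [ 0.827 -0.068  0.032]
tube_two_rear 0.82 [310.9 220. ] [ 0.498 -0.082  0.032]
mat 0.9 [454.4 290.8] [0.533 0.321 0.   ]
tube_one 0.95 [277.  251.1] [ 0.617 -0.119  0.012]
tube_two 0.7 [343.7 195.3] [ 0.351 -0.053  0.012]
tube_two 0.69 [264.8 340.5] [ 0.851 -0.014  0.012]
tube_two 0.65 [288.9 217.6] [ 0.498 -0.15   0.012]
side [[-0.981 -0.153  0.116  0.439]
 [-0.191  0.724 -0.663  0.761]
 [ 0.017 -0.673 -0.74   0.896]
 [ 0.     0.     0.     1.   ]]
drift 0.89 [301.5 377.8] [0.551 0.322 0.004]
drift_tip 0.65 [310.4 324.6] [0.557 0.208 0.02 ]
drift_tip 0.33 [299.7 378.1] [0.552 0.331 0.02 ]
hood_mouth 0.59 [338.2 194.4] [ 0.563 -0.156  0.066]
jig 0.68 [339.2 208.7]
[... 398 characters left out ...]
.5 218.7] [ 0.604 -0.114  0.012]
tube_two 0.8 [404.9 162.4] [ 0.405 -0.392  0.012]
tube_two 0.74 [220.9 231.7] [ 0.833 -0.018  0.012]
tube_two 0.65 [422.4 254.3] [ 0.335 -0.047  0.012]
{'t': 1.0, 'q': array([-1.281,  0.124,  1.65 ,  0.   ,  1.367, -0.083]), 'qd': array([-0.001, -0.001,  0.   ,  0.001,  0.   ,  0.001]), 'joint_efforts': array([ -0.003, -41.76 , -36.024,   0.077,   0.043,  -0.   ]), 'eef_pos': array([ 0.237, -0.605,  0.223]), 'eef_rot': array([[ 0.931,  0.364,  0.   ],
       [ 0.364, -0.931, -0.   ],
       [ 0.   ,  0.   , -1.   ]]), 'force': array([-0.113,  0.033,  0.134]), 'wrist_torque': array([0.004, 0.035, 0.095]), 'finger_force': 0.0, 'grip_width': 0.09489681486515708}
```

View pics/s1.png

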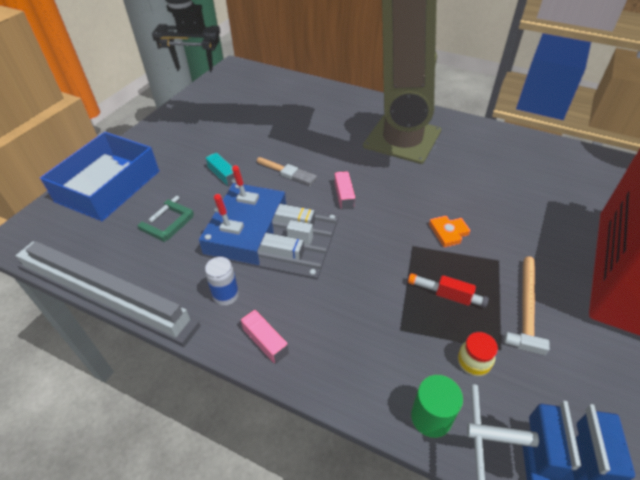

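View pics/d1.png

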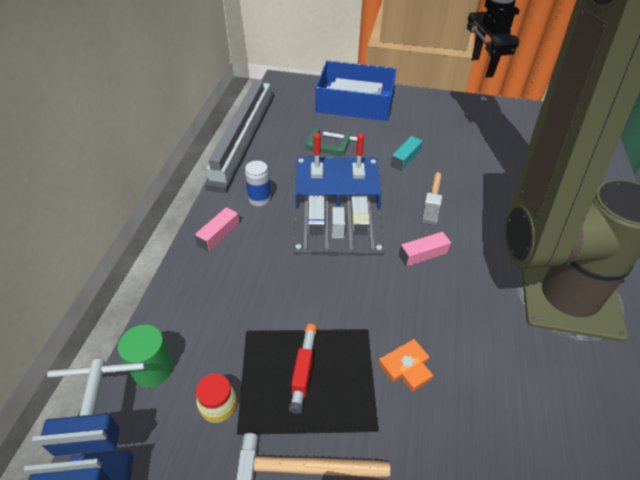

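The scene view shows the red drift on the mat at (455,290), with its tip at (410,279). Both tubes are in the jig: blue band in the left lane at (282,247), two yellow bands in the right lane at (293,215). The pink and turquoise blocks are decoys. The side view agrees, so I'm going above the drift.

```bash
python3 -m handwheel '[[[627,-751,0],[0,0,-1.27],-1],[[627,-751,0],[0,0,-1.27],-1],[[627,-751,0],[0,0,-1.27],-1],[[627,-751,0],[0,0,-1.27],-1],[[627,-751,0],[0,0,-1.27],-1],[[627,-751,0],[0,0,-1.27],-1],[[627,-751,0],[0,0,-1.27],-1],[[627,-751,0],[0,0,-1.27],-1],[[627,-751,0],[0,0,-1.27],-1],[[627,-751,0],[0,0,-1.27],-1],[[627,-751,0],[0,0,-1.27],-1],[[627,-751,0],[0,0,-1.27],-1]]'
python3 - <<'E'
from h import *
np.set_printoptions(precision=3,suppress=True)
s=readout.observe();print(s["eef_pos"],s["eef_rot"],s["q"])
print(camera_info("wrist"))
R=s["eef_rot"];print(R.T@(np.array([.548,.323,.223])-s["eef_pos"])*1000)
E
```

```text
t: 2.5
eef_pos: [0.4751, 0.1081, 0.2232]
eef_rot: [[-0.072, 0.997, 0.002], [0.997, 0.072, -0.0], [-0.0, 0.002, -1.0]]
force: [0.8, 0.5, -0.2]
grip_width: 0.0948
finger_force: 0.0
[0.475 0.108 0.223] [[-0.072  0.997  0.002]
 [ 0.997  0.072 -0.   ]
 [-0.     0.002 -1.   ]] [ 0.114 -0.248  2.004 -0.     1.384  0.041]
{'K': array([[412.875,   0.   , 320.413],
       [  0.   , 412.875, 238.773],
       [  0.   ,   0.   ,   1.   ]]), 'cam_to_world': array([[ 0.997,  0.071,  0.018,  0.471],
       [ 0.073, -0.969, -0.235,  0.174],
       [ 0.001,  0.236, -0.972,  0.386],
       [ 0.   ,  0.   ,  0.   ,  1.   ]])}
[209.054  88.271   0.288]
```

```bash
python3 -m handwheel '[[[209,88,0],[0,0,0],-1],[[209,88,0],[0,0,0],-1],[[209,88,0],[0,0,0],-1],[[209,88,0],[0,0,0],-1],[[209,88,0],[0,0,0],-1]]'
python3 - <<'E'
from h import *
np.set_printoptions(precision=3,suppress=True)
im=save("wrist","w1.png")
for n,z in(("drift",.004),("drift_tip",.02)):
    for r in mark_of("wrist",n)[:2]: print(n,round(r["score"],2),np.array(r["uv"]),at("wrist",r["uv"],z))
hsv=cv2.cvtColor(im,cv2.COLOR_RGB2HSV)
m=cv2.inRange(hsv,(0,150,60),(5,255,255))|cv2.inRange(hsv,(174,150,60),(180,255,255))
c=max(cv2.findContours(m,0,2)[0],key=cv2.contourArea)
r=cv2.boxPoints(cv2.minAreaRect(c));print(r)
print(np.array([at("wrist",p,.052) for p in r]))
E
```

```text
t: 3.12
eef_pos: [0.5475, 0.3229, 0.2221]
eef_rot: [[-0.075, 0.997, -0.001], [0.997, 0.075, -0.0], [-0.0, -0.001, -1.0]]
force: [-0.4, -0.9, -0.0]
grip_width: 0.0949
finger_force: 0.0
drift 0.78 [327.1 214.3] [0.554 0.318 0.004]
[[485.  88.]
 [571.  88.]
 [571. 169.]
 [485. 169.]]
[[0.665 0.433 0.052]
 [0.731 0.437 0.052]
 [0.744 0.377 0.052]
 [0.676 0.372 0.052]]
```

View pics/w1.png

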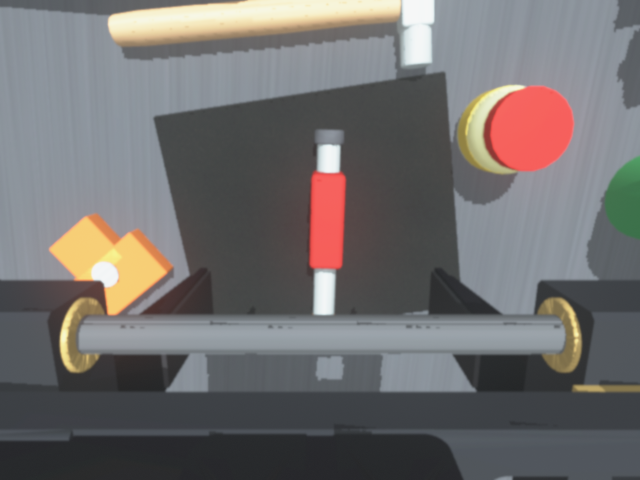

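The wrist view shows the handle at columns 311–345, rows 172–270, with the tail cap at (329,137). The contour code picked the jar lid instead, so I'm restricting it to the handle.

```bash
python3 - <<'E'
from h import *
np.set_printoptions(precision=3,suppress=True)
im=cv2.imread("pics/w1.png")[:,:,::-1].copy()
hsv=cv2.cvtColor(im,cv2.COLOR_RGB2HSV)
m=cv2.inRange(hsv,(0,150,60),(5,255,255))|cv2.inRange(hsv,(174,150,60),(180,255,255))
m[:,400:]=0;m[:,:280]=0
# back-project red region at the top plane: 52 mm
ys,xs=np.nonzero(m);P=np.array([at("wrist",(x,y),.052)[:2] for x,y in zip(xs,ys)]).astype(np.float32)
r=cv2.minAreaRect(P*1000);print(r);
for uv in((328.5,137),(324,305)): print(at("wrist",uv,.02))
s=readout.observe();print(s["eef_rot"][:,0],s["eef_pos"])
E
```

```text
Traceback (most recent call last):
  File "h.py", line 7, in at
    o,d=ray(c,uv);return o+d*(z-o[2])/d[2]
        ~~~^^^^^^
  File "h.py", line 4, in ray
    i=camera_info(c);K=np.array(i["K"]);T=np.array(i["cam_to_world"])
ValueError: time passes only in moves, steps and waits
```

```bash
python3 - <<'E'
s=open('h.py').read()
s=s.replace('def at(c,uv,z):','''def ats(c,uvs,z):
    i=camera_info(c);K=np.array(i["K"]);T=np.array(i["cam_to_world"])
    d=(T[:3,:3]@np.linalg.solve(K,np.c_[np.array(uvs,float),np.ones(len(uvs))].T)).T
    return T[:3,3]+d*((z-T[2,3])/d[:,2])[:,None]
def at(c,uv,z):''');open('h.py','w').write(s)
E
python3 - <<'E'
from h import *
np.set_printoptions(precision=3,suppress=True)
im=cv2.imread("pics/w1.png")[:,:,::-1].copy()
hsv=cv2.cvtColor(im,cv2.COLOR_RGB2HSV)
m=cv2.inRange(hsv,(0,150,60),(5,255,255))|cv2.inRange(hsv,(174,150,60),(180,255,255))
m[:,400:]=0;m[:,:280]=0
ys,xs=np.nonzero(m)
P=ats("wrist",np.c_[xs,ys],.052)[:,:2].astype(np.float32)*1000
print(cv2.minAreaRect(P))
print(ats("wrist",[(328.5,137),(324,305)],.02))
s=readout.observe();print(s["eef_rot"][:,0],s["eef_pos"])
E
```

```text
((552.7138061523438, 320.4790954589844), (27.935068130493164, 79.862060546875), 2.514112710952759)
[[0.55  0.388 0.02 ]
 [0.557 0.233 0.02 ]]
[-0.072  0.997 -0.001] [0.547 0.32  0.223]
```

The back-projected handle measures 28 × 80 mm, which matches the given size. I'll descend and grasp a little behind its middle.

```bash
python3 -m handwheel '[[[6,5,60],[0,0,0.03],-1],[[6,5,120],[0,0,0.03],-1],[[6,5,170],[0,0,0.03],-1],[[6,5,194],[0,0,0.03],-1],[[6,5,194],[0,0,0.03],-1],[[6,5,194],[0,0,0.03],1],[[6,5,194],[0,0,0.03],1],[[6,5,194],[0,0,0.03],1],[[6,5,194],[0,0,0.03],1],[[6,5,194],[0,0,0.03],1],[[6,5,194],[0,0,0.03],1]]' 45
```

```text
t: 4.65
eef_pos: [0.5519, 0.3271, 0.0286]
eef_rot: [[-0.042, 0.999, -0.0], [0.999, 0.042, -0.0], [-0.0, -0.0, -1.0]]
force: [-0.8, -0.8, -0.6]
grip_width: 0.0403
finger_force: 0.0
```

```bash
python3 -m handwheel '[[[0,0,0],[0,0,0],1],[[0,0,0],[0,0,0],1],[[0,0,0],[0,0,0],1],[[0,0,-20],[0,0,0],1],[[0,0,-80],[0,0,0],1],[[0,0,-140],[0,0,0],1],[[0,0,-140],[0,0,0],1]]' 45
python3 - <<'E'
from h import *
np.set_printoptions(precision=3,suppress=True)
save("wrist","w2.png")
for c in("scene","side"):
    grab_frame(c)
    for n in("drift_tip","drift"):
        print(c,n,[(round(r["score"],2),np.array(r["uv"])) for r in mark_of(c,n)[:2]])
    p=readout.observe()["eef_pos"];print(p,"exp tip px",proj(c,[p[0]+.0052,p[1]-.118,p[2]-.009]))
E
```

```text
t: 5.52
eef_pos: [0.5557, 0.3289, 0.1777]
eef_rot: [[-0.042, 0.999, 0.013], [0.999, 0.042, 0.006], [0.006, 0.013, -1.0]]
force: [0.6, 0.7, -2.7]
grip_width: 0.0276
finger_force: 45.0
scene drift_tip [(0.78, array([415.7, 235.3]))]
scene drift [(0.62, array([465.3, 254.2])), (0.41, array([451.5, 290.8]))]
[0.55  0.326 0.166] exp tip px [415.636 237.429]
side drift_tip [(0.32, array([308. , 379.1]))]
side drift [(0.75, array([361.1, 195.1]))]
[0.551 0.326 0.166] exp tip px [311.069 285.337]
```

The drift is held (27.6 mm opening at 45 N). Next I'll locate the jig accurately in a fixed-camera crop.

```bash
python3 - <<'E'
import cv2
a=cv2.imread("pics/d1.png")[150:262,280:395];b=cv2.imread("pics/s1.png")[180:285,190:345]
a=cv2.resize(a,None,fx=5,fy=5,interpolation=2);b=cv2.resize(b,None,fx=5,fy=5,interpolation=2)
cv2.imwrite("pics/ca.png",a);cv2.imwrite("pics/cb.png",b)
E
```

```text
(no output)
```

View pics/ca.png

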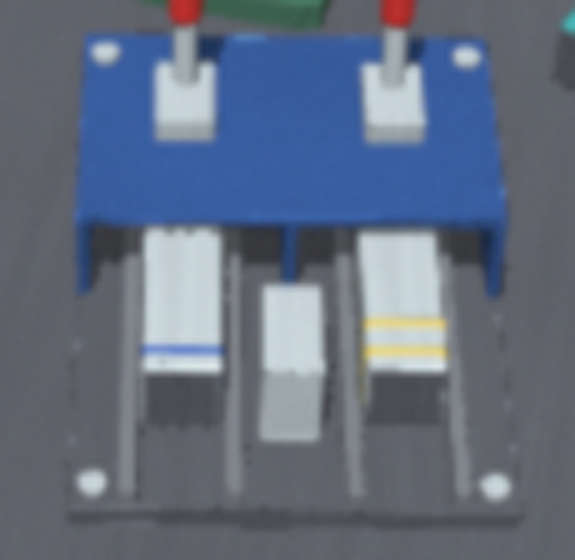

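View pics/cb.png

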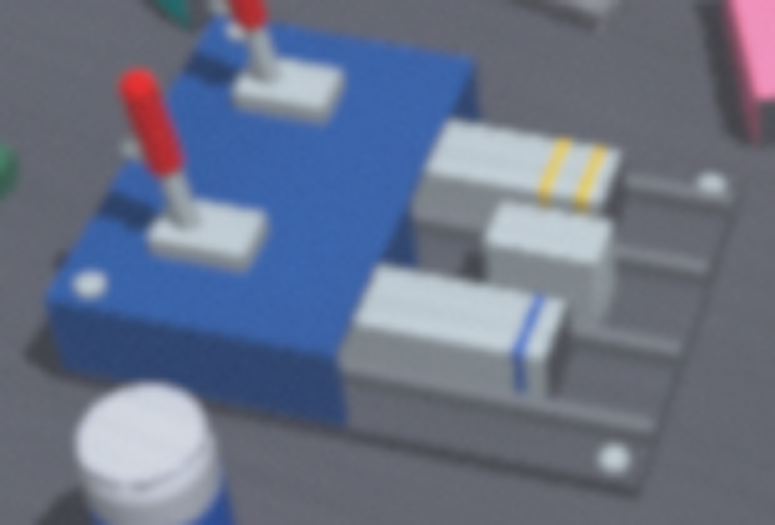

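The crops show the jig's edges, rail ends and hood corners clearly in both views. I'll fit the jig pose to them by least squares.

```bash
python3 - <<'E'
from h import *
from scipy.optimize import least_squares
np.set_printoptions(precision=4,suppress=True)
A=[(78,222,0,110,66),(505,224,0,-110,66),(87,37,150,110,66),(487,38,150,-110,66),(68,514,-150,110,12),(522,516,-150,-110,12),(127,490,-150,81,24),(234,490,-150,29,24),(357,490,-150,-29,24),(463,492,-150,-81,24)]
B=[(636,492,-150,110,12),(738,205,-150,-110,12),(337,355,0,110,66),(475,62,0,-110,66),(47,298,150,110,66),(215,22,150,-110,66),(652,425,-150,81,24),(680,348,-150,29,24),(707,267,-150,-29,24)]
A=np.array(A,float);B=np.array(B,float)
ci={c:camera_info(c) for c in("side","scene")}
def pr(c,P):
    T=np.array(ci[c]["cam_to_world"]);q=(np.array(ci[c]["K"])@T[:3,:3].T@(P-T[:3,3]).T).T;return q[:,:2]/q[:,2:]
uv={"side":A[:,:2]/5+[280,150]-.4,"scene":B[:,:2]/5+[190,180]-.4};J={"side":A[:,2:]/1e3,"scene":B[:,2:]/1e3}
def W(x,P):
    c,s=np.cos(x[2]),np.sin(x[2]);return P@np.array([[c,-s,0],[s,c,0],[0,0,1]]).T+[x[0],x[1],0]
for cs in(("side",),("scene",),("side","scene")):
    f=lambda x:np.concatenate([(pr(c,W(x,J[c]))-uv[c]).ravel() for c in cs])
    r=least_squares(f,[.56,-.16,-1.57]);print(cs,r.x,np.abs(r.fun).max(),np.sqrt(np.mean(r.fun**2)))
x=r.x;np.save("jig.npy",x)
for n,p in(("left entry",(-.15,.055,.032)),("right entry",(-.15,-.055,.032))): print(n,W(x,np.array([p])))
c,s=np.cos(x[2]),np.sin(x[2])
for nm,cam,u in(("one","side",(182,371)),("two","side",(406,371)),("one","scene",(555,320)),("two","scene",(612,178))):
    if cam=="scene": u=((550,302) if nm=="one" else (610,175))
    w=at(cam,(u[0]/5+(280 if cam=="side" else 190)-.4,u[1]/5+(150 if cam=="side" else 180)-.4),.052)-[x[0],x[1],0]
    print(nm,cam,"rear in jig",c*w[0]+s*w[1],-s*w[0]+c*w[1])
E
```

```text
('side',) [ 0.5638 -0.1598 -1.3758] 1.1212478797711185 0.6192681510817292
('scene',) [ 0.5706 -0.1569 -1.3759] 4.624921714835807 1.3365089721212309
('side', 'scene') [ 0.5661 -0.1589 -1.3746] 5.947057844487716 1.3408248557539855
left entry [[ 0.5908 -0.001   0.032 ]]
right entry [[ 0.4829 -0.0225  0.032 ]]
one side rear in jig -0.09476746022099347 0.052808962060200054
two side rear in jig -0.09329552397363955 -0.05607503432551732
one scene rear in jig -0.08638237542478289 0.04110266753390897
two scene rear in jig -0.09073730178613221 -0.05277797172249127
```

```bash
python3 -m handwheel '[[[-60,2,0],[0,0,-0.05],1],[[-120,4,20],[0,0,-0.1],1],[[-175,5,60],[0,0,-0.153],1],[[-194,5,100],[0,0,-0.153],1],[[-194,5,118],[0,0,-0.153],1],[[-194,5,118],[0,0,-0.153],1],[[-194,5,118],[0,0,-0.153],1]]'
python3 - <<'E'
from h import *
np.set_printoptions(precision=4,suppress=True)
s=readout.observe();p=s["eef_pos"];R=s["eef_rot"];print(p,R[:,0])
t=p-.1165*R[:,0]+.0086*R[:,2]
for c in("scene","side"):
    im=save(c,c+"2.png");hsv=cv2.cvtColor(im,cv2.COLOR_RGB2HSV)
    e=proj(c,t);print(c,"exp tip",e,[(round(r["score"],2),np.array(r["uv"])) for r in mark_of(c,"drift_tip")[:2]])
a=cv2.imread("pics/scene2.png")[180:290,230:370];b=cv2.imread("pics/side2.png")[150:330,260:400]
a=cv2.resize(a,(560,440),interpolation=2);b=cv2.resize(b,(342,440),interpolation=2)
cv2.imwrite("pics/c2.png",cv2.resize(np.hstack([a,b]),(800,390)))
E
```

```text
t: 6.75
eef_pos: [0.5664, 0.1346, 0.0522]
eef_rot: [[-0.195, 0.981, 0.003], [0.981, 0.195, 0.001], [0.0, 0.003, -1.0]]
force: [0.5, 0.5, -2.1]
grip_width: 0.0277
finger_force: 45.0
[0.5664 0.1346 0.0522] [-0.195   0.9808  0.0001]
scene exp tip [331.1644 253.5446] [(0.87, array([328.4, 253.6])), (0.3, array([257.3, 242.8]))]
side exp tip [313.7795 249.688 ] []
```

View pics/c2.png

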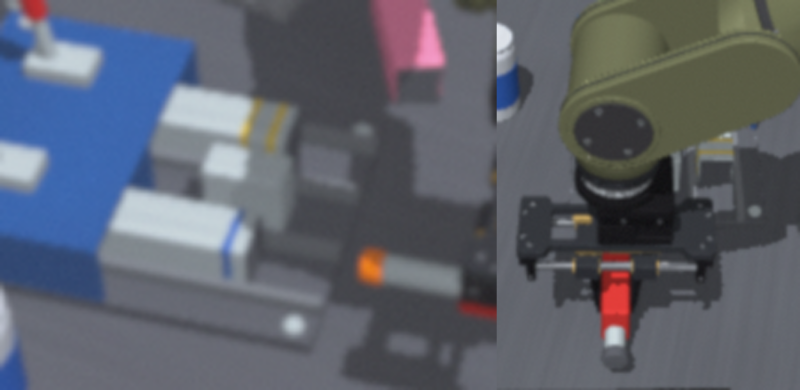

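The left panel shows the orange tip behind tube one, roughly in line with it. I'll check the offset numerically with a robust scene fit.

```bash
python3 - <<'E'
from h import *
from scipy.optimize import least_squares
np.set_printoptions(precision=4,suppress=True)
B=np.array([(636,492,-150,110,12),(738,205,-150,-110,12),(337,355,0,110,66),(475,62,0,-110,66),(47,298,150,110,66),(215,22,150,-110,66),(652,425,-150,81,24),(680,348,-150,29,24),(707,267,-150,-29,24)],float)
uv=B[:,:2]/5+[190,180]-.4;J=B[:,2:]/1e3
i=camera_info("scene");K=np.array(i["K"]);T=np.array(i["cam_to_world"])
def f(x):
    c,s=np.cos(x[2]),np.sin(x[2]);P=J@np.array([[c,-s,0],[s,c,0],[0,0,1]]).T+[x[0],x[1],0]
    q=(K@T[:3,:3].T@(P-T[:3,3]).T).T;return (q[:,:2]/q[:,2:]-uv).ravel()
r=least_squares(f,[.56,-.16,-1.37],loss="soft_l1",f_scale=.3);x=r.x
print(x);print(f(x).reshape(-1,2).T)
u=np.array([np.cos(x[2]),np.sin(x[2])]);n=np.array([-u[1],u[0]])
s=readout.observe();p=s["eef_pos"];R=s["eef_rot"];t=p-.1165*R[:,0]+.0086*R[:,2]
for nm,w in(("net",at("scene",(328.4,253.6),t[2])),("kin",t)):
    for X in(x,np.array([.565,-.1595,-1.376])):
        u=np.array([np.cos(X[2]),np.sin(X[2])]);n=np.array([-u[1],u[0]]);d=w[:2]-X[:2];print(nm,w,d@u,d@n)
E
```

```text
[ 0.5687 -0.1582 -1.3731]
[[ 0.3232  1.1041 -0.9267 -0.0184 -1.0175 -0.0575  0.1656 -0.0869  0.1196]
 [-0.8937 -5.3305  0.2487 -0.7413  0.1311 -1.8303  0.3656  0.2494  0.1815]]
net [0.5923 0.0144 0.0438] -0.1646087049884022 0.05701932274501529
net [0.5923 0.0144 0.0438] -0.16533249763157434 0.06045328197415536
kin [0.5889 0.02   0.0438] -0.17076205985588772 0.05480698883655751
kin [0.5889 0.02   0.0438] -0.1714793669580847 0.05822299164988687
```

Lateral error is within about 3 mm against 10 mm of clearance. I'll lower and enter the left lane.

```bash
python3 -m handwheel '[[[0,-1,10],[0,0,0],1],[[-15,-1,10],[0,0,0],1],[[-30,-1,10],[0,0,0],1],[[-45,-1,10],[0,0,0],1],[[-55,-1,10],[0,0,0],1],[[-55,-1,10],[0,0,0],1],[[-55,-1,10],[0,0,0],1]]'
```

```text
t: 7.82
eef_pos: [0.5748, 0.0793, 0.0407]
eef_rot: [[-0.194, 0.981, -0.0], [0.981, 0.194, 0.0], [0.0, 0.0, -1.0]]
force: [0.2, 0.2, -3.1]
grip_width: 0.0276
finger_force: 45.0
```

```bash
python3 -m handwheel '[[[-3,0,0],[0,0,0],1],[[-6,0,0],[0,0,0],1],[[-9,0,0],[0,0,0],1],[[-12,0,0],[0,0,0],1],[[-15,0,0],[0,0,0],1],[[-18,0,0],[0,0,0],1],[[-21,0,0],[0,0,0],1],[[-24,0,0],[0,0,0],1],[[-27,0,0],[0,0,0],1],[[-30,0,0],[0,0,0],1]]'
```

```text
t: 9.07
eef_pos: [0.5806, 0.0498, 0.0407]
eef_rot: [[-0.194, 0.981, -0.0], [0.981, 0.194, 0.0], [0.0, 0.0, -1.0]]
force: [-1.0, 2.4, -3.2]
grip_width: 0.0282
finger_force: 45.0
```

Contact made, and the tube slides at about 2.5 N. Continuing gently.

```bash
python3 -m handwheel '[[[-2,0,0],[0,0,0],1],[[-4,0,0],[0,0,0],1],[[-6,0,0],[0,0,0],1],[[-8,0,0],[0,0,0],1],[[-10,0,0],[0,0,0],1],[[-12,0,0],[0,0,0],1],[[-14,0,0],[0,0,0],1],[[-16,0,0],[0,0,0],1]]'
```

```text
t: 10.07
eef_pos: [0.5837, 0.034, 0.0406]
eef_rot: [[-0.194, 0.981, -0.0], [0.981, 0.194, 0.0], [0.0, -0.0, -1.0]]
force: [0.0, 1.2, -3.2]
grip_width: 0.0279
finger_force: 45.0
```

```bash
python3 -m handwheel '[[[-1,0,0],[0,0,0],1],[[-2,0,0],[0,0,0],1],[[-3,0,0],[0,0,0],1]]'
```

```text
t: 10.45
eef_pos: [0.5843, 0.0311, 0.0406]
eef_rot: [[-0.194, 0.981, -0.0], [0.981, 0.194, 0.0], [0.0, -0.0, -1.0]]
force: [-0.4, 1.6, -4.1]
grip_width: 0.0278
finger_force: 45.0
```

```bash
python3 -m handwheel '[[[-1,0,0],[0,0,0],1],[[-2,0,0],[0,0,0],1],[[-3,0,0],[0,0,0],1]]'
```

```text
t: 10.82
eef_pos: [0.5849, 0.0282, 0.0407]
eef_rot: [[-0.194, 0.981, -0.0], [0.981, 0.194, -0.0], [-0.0, -0.0, -1.0]]
force: [0.4, 0.7, -2.8]
grip_width: 0.0278
finger_force: 45.0
```

```bash
python3 -m handwheel '[[[-1,0,0],[0,0,0],1],[[-2,0,0],[0,0,0],1],[[-3,0,0],[0,0,0],1]]'; python3 - <<'E'
from h import *
save("scene","scene3.png")
a=cv2.imread("pics/scene3.png")[190:290,220:370]
cv2.imwrite("pics/c3.png",cv2.resize(a,(750,500),interpolation=2))
E
```

```text
t: 11.2
eef_pos: [0.5854, 0.0252, 0.0407]
eef_rot: [[-0.194, 0.981, -0.0], [0.981, 0.194, 0.0], [0.0, -0.0, -1.0]]
force: [-0.4, 1.4, -2.8]
grip_width: 0.0278
finger_force: 45.0
```

View pics/c3.png

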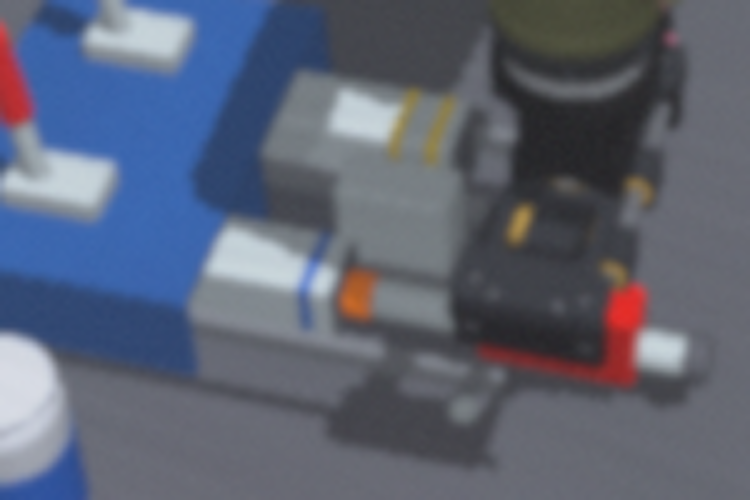

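The tip is on tube one's rear face at (345,290) and the tube is moving in. Small nudges from here.

```bash
python3 -m handwheel '[[[-1,0,0],[0,0,0],1],[[-2,0,0],[0,0,0],1],[[-3,0,0],[0,0,0],1]]'
```

```text
t: 11.62
eef_pos: [0.586, 0.0223, 0.0407]
eef_rot: [[-0.194, 0.981, -0.0], [0.981, 0.194, 0.0], [0.0, 0.0, -1.0]]
force: [0.2, 1.9, -2.4]
grip_width: 0.0277
finger_force: 45.0
```

```bash
python3 -m handwheel '[[[-1,0,0],[0,0,0],1],[[-2,0,0],[0,0,0],1]]'
```

```text
t: 11.88
eef_pos: [0.5864, 0.0203, 0.0407]
eef_rot: [[-0.194, 0.981, 0.0], [0.981, 0.194, -0.0], [-0.0, 0.0, -1.0]]
force: [-0.7, 1.4, -3.8]
grip_width: 0.0281
finger_force: 45.0
```

```bash
python3 -m handwheel '[[[-1,0,0],[0,0,0],1],[[-2,0,0],[0,0,0],1]]'
```

```text
t: 12.12
eef_pos: [0.5868, 0.0184, 0.0407]
eef_rot: [[-0.194, 0.981, 0.0], [0.981, 0.194, 0.0], [0.0, 0.0, -1.0]]
force: [-0.1, 2.0, -3.5]
grip_width: 0.0278
finger_force: 45.0
```

```bash
python3 -m handwheel '[[[-1,0,0],[0,0,0],1],[[-2,0,0],[0,0,0],1]]'
```

```text
t: 12.38
eef_pos: [0.5872, 0.0164, 0.0407]
eef_rot: [[-0.194, 0.981, 0.0], [0.981, 0.194, -0.0], [-0.0, 0.0, -1.0]]
force: [-0.3, 1.4, -3.6]
grip_width: 0.028
finger_force: 45.0
```

```bash
python3 -m handwheel '[[[-1,0,0],[0,0,0],1],[[-2,0,0],[0,0,0],1]]'
```

```text
t: 12.62
eef_pos: [0.5876, 0.0144, 0.0407]
eef_rot: [[-0.194, 0.981, 0.0], [0.981, 0.194, -0.0], [-0.0, 0.0, -1.0]]
force: [0.1, 1.4, -2.1]
grip_width: 0.0278
finger_force: 45.0
```

```bash
python3 -m handwheel '[[[-1,0,0],[0,0,0],1],[[-2,0,0],[0,0,0],1]]'
```

```text
t: 12.88
eef_pos: [0.588, 0.0125, 0.0407]
eef_rot: [[-0.194, 0.981, 0.0], [0.981, 0.194, 0.0], [-0.0, 0.0, -1.0]]
force: [-0.7, 2.4, -3.1]
grip_width: 0.0279
finger_force: 45.0
```

```bash
python3 -m handwheel '[[[-1,0,0],[0,0,0],1],[[-2,0,0],[0,0,0],1]]'
```

```text
t: 13.12
eef_pos: [0.5883, 0.0111, 0.0407]
eef_rot: [[-0.193, 0.981, -0.0], [0.981, 0.193, 0.001], [0.001, 0.0, -1.0]]
force: [-1.1, 6.2, -1.6]
grip_width: 0.0276
finger_force: 45.0
```

```bash
python3 -m handwheel '[[[-1,0,0],[0,0,0],1],[[-2,0,0],[0,0,0],1]]'
```

```text
t: 13.38
eef_pos: [0.5884, 0.011, 0.041]
eef_rot: [[-0.193, 0.981, -0.001], [0.981, 0.193, 0.005], [0.005, -0.0, -1.0]]
force: [-3.0, 12.3, 1.0]
grip_width: 0.0275
finger_force: 45.0
```

It is seated: the motion stopped at y=0.011 while the force rose to 12 N, below the 20 N slip limit. Backing out straight and shifting to the right lane.

```bash
python3 -m handwheel '[[[5,0,0],[0,0,0],1],[[35,0,0],[0,0,0],1],[[75,0,0],[0,0,0],1],[[115,0,0],[0,0,0],1],[[140,0,0],[0,0,0],1],[[140,0,0],[0,0,0],1],[[140,-50,0],[0,0,0],1],[[140,-90,0],[0,0,0],1],[[140,-110,0],[0,0,0],1],[[140,-110,0],[0,0,0],1],[[140,-110,0],[0,0,0],1]]'
python3 - <<'E'
from h import *
np.set_printoptions(precision=4,suppress=True)
s=readout.observe();p=s["eef_pos"];R=s["eef_rot"];t=p-.1165*R[:,0]+.0086*R[:,2];print(t)
im=save("scene","scene4.png");M=[np.array(r["uv"]) for r in mark_of("scene","drift_tip")[:2]];print(M,proj("scene",t))
for X in([.5687,-.1582,-1.3731],[.567,-.159,-1.3755]):
    u=np.array([np.cos(X[2]),np.sin(X[2])]);n=np.array([-u[1],u[0]])
    for w in [t]+[at("scene",m,t[2]) for m in M]: d=w[:2]-X[:2];print(d@u,d@n)
a=cv2.imread("pics/scene4.png")[190:290,220:370]
cv2.imwrite("pics/c4.png",cv2.resize(a,(750,500),interpolation=2))
E
```

```text
t: 14.75
eef_pos: [0.4551, 0.1242, 0.0413]
eef_rot: [[-0.193, 0.981, 0.002], [0.981, 0.193, -0.0], [-0.001, 0.002, -1.0]]
force: [0.3, 0.1, -3.0]
grip_width: 0.0278
finger_force: 45.0
[0.4776 0.0099 0.0328]
[array([344.3, 221.1]), array([314.4, 218.2])] [345.8473 225.7594]
-0.18274288760093416 -0.05631571951025135
-0.17498356766020468 -0.07199466660831169
-0.09576646118950238 -0.06280504839514137
-0.18306209856803027 -0.05493121068648526
-0.17526517153722046 -0.07059149027921935
-0.09607034827421401 -0.06121177765912325
```

View pics/c4.png

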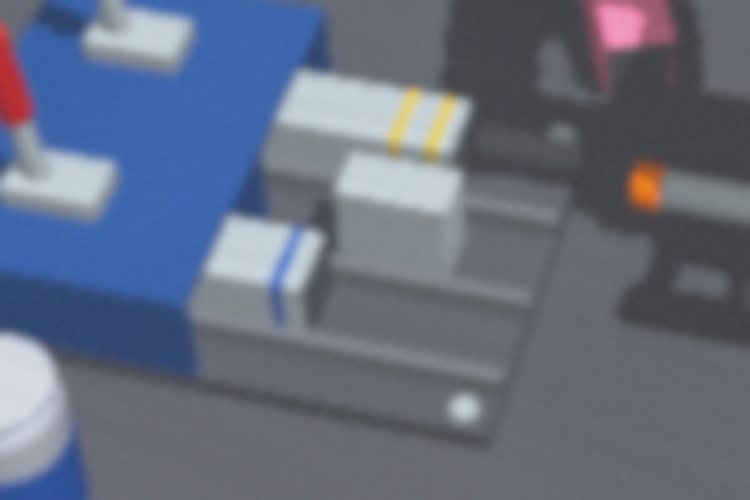

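Tube one is well inside under the hood. The tip at (636,188) in the crop matches the kinematics, in line with tube two. Entering the right lane.

```bash
python3 -m handwheel '[[[-20,0,0],[0,0,0],1],[[-40,0,0],[0,0,0],1],[[-58,0,0],[0,0,0],1],[[-65,0,0],[0,0,0],1],[[-68,0,0],[0,0,0],1],[[-71,0,0],[0,0,0],1],[[-74,0,0],[0,0,0],1],[[-77,0,0],[0,0,0],1],[[-80,0,0],[0,0,0],1],[[-83,0,0],[0,0,0],1],[[-86,0,0],[0,0,0],1],[[-89,0,0],[0,0,0],1]]'
```

```text
t: 16.35
eef_pos: [0.471, 0.0371, 0.0406]
eef_rot: [[-0.194, 0.981, 0.0], [0.981, 0.194, 0.0], [0.0, 0.0, -1.0]]
force: [0.5, 0.3, -3.1]
grip_width: 0.0276
finger_force: 45.0
```

```bash
python3 -m handwheel '[[[-2,0,0],[0,0,0],1],[[-4,0,0],[0,0,0],1],[[-6,0,0],[0,0,0],1],[[-8,0,0],[0,0,0],1],[[-10,0,0],[0,0,0],1],[[-12,0,0],[0,0,0],1]]'
```

```text
t: 17.1
eef_pos: [0.4733, 0.0255, 0.0406]
eef_rot: [[-0.194, 0.981, -0.0], [0.981, 0.194, 0.0], [0.0, -0.0, -1.0]]
force: [-0.5, 1.4, -2.9]
grip_width: 0.0277
finger_force: 45.0
```

```bash
python3 -m handwheel '[[[-2,0,0],[0,0,0],1],[[-4,0,0],[0,0,0],1],[[-6,0,0],[0,0,0],1],[[-8,0,0],[0,0,0],1],[[-10,0,0],[0,0,0],1],[[-12,0,0],[0,0,0],1]]'
```

```text
t: 17.85
eef_pos: [0.4756, 0.0137, 0.0407]
eef_rot: [[-0.194, 0.981, 0.0], [0.981, 0.194, 0.0], [0.0, 0.0, -1.0]]
force: [0.1, 2.2, -2.2]
grip_width: 0.028
finger_force: 45.0
```

```bash
python3 -m handwheel '[[[-1,0,0],[0,0,0],1],[[-2,0,0],[0,0,0],1],[[-3,0,0],[0,0,0],1]]'
```

```text
t: 18.23
eef_pos: [0.4761, 0.0108, 0.0406]
eef_rot: [[-0.194, 0.981, -0.0], [0.981, 0.194, 0.0], [0.0, -0.0, -1.0]]
force: [-0.8, 1.6, -2.6]
grip_width: 0.0281
finger_force: 45.0
```

```bash
python3 -m handwheel '[[[-1,0,0],[0,0,0],1],[[-2,0,0],[0,0,0],1]]'
```

```text
t: 18.48
eef_pos: [0.4765, 0.0088, 0.0406]
eef_rot: [[-0.194, 0.981, -0.0], [0.981, 0.194, 0.0], [0.0, -0.0, -1.0]]
force: [0.7, 3.1, -3.4]
grip_width: 0.0276
finger_force: 45.0
```

```bash
python3 -m handwheel '[[[-1,0,0],[0,0,0],1],[[-2,0,0],[0,0,0],1]]'
```

```text
t: 18.73
eef_pos: [0.4769, 0.0069, 0.0406]
eef_rot: [[-0.194, 0.981, -0.0], [0.981, 0.194, -0.0], [0.0, -0.0, -1.0]]
force: [-0.4, 1.1, -3.3]
grip_width: 0.0279
finger_force: 45.0
```

```bash
python3 -m handwheel '[[[-1,0,0],[0,0,0],1],[[-2,0,0],[0,0,0],1]]'
```

```text
t: 18.98
eef_pos: [0.4773, 0.0049, 0.0406]
eef_rot: [[-0.194, 0.981, -0.0], [0.981, 0.194, -0.0], [0.0, -0.0, -1.0]]
force: [-0.8, 2.6, -3.3]
grip_width: 0.0277
finger_force: 45.0
```

```bash
python3 -m handwheel '[[[-1,0,0],[0,0,0],1],[[-2,0,0],[0,0,0],1]]'
```

```text
t: 19.23
eef_pos: [0.4777, 0.0029, 0.0407]
eef_rot: [[-0.194, 0.981, 0.0], [0.981, 0.194, 0.0], [-0.0, 0.0, -1.0]]
force: [-0.8, 2.6, -3.5]
grip_width: 0.0277
finger_force: 45.0
```

```bash
python3 -m handwheel '[[[-1,0,0],[0,0,0],1],[[-2,0,0],[0,0,0],1]]'
```

```text
t: 19.48
eef_pos: [0.4781, 0.001, 0.0406]
eef_rot: [[-0.194, 0.981, -0.0], [0.981, 0.194, 0.0], [0.0, -0.0, -1.0]]
force: [-0.7, 1.2, -2.5]
grip_width: 0.0275
finger_force: 45.0
```

```bash
python3 -m handwheel '[[[-1,0,0],[0,0,0],1],[[-2,0,0],[0,0,0],1]]'
```

```text
t: 19.73
eef_pos: [0.4785, -0.001, 0.0406]
eef_rot: [[-0.194, 0.981, -0.0], [0.981, 0.194, 0.0], [0.0, -0.0, -1.0]]
force: [-0.8, 1.1, -2.8]
grip_width: 0.0279
finger_force: 45.0
```

```bash
python3 -m handwheel '[[[-1,0,0],[0,0,0],1],[[-2,0,0],[0,0,0],1]]'
```

```text
t: 19.98
eef_pos: [0.4789, -0.003, 0.0407]
eef_rot: [[-0.194, 0.981, 0.0], [0.981, 0.194, -0.0], [-0.0, 0.0, -1.0]]
force: [-0.5, 1.3, -2.3]
grip_width: 0.0282
finger_force: 45.0
```

```bash
python3 -m handwheel '[[[-1,0,0],[0,0,0],1],[[-2,0,0],[0,0,0],1]]'
```

```text
t: 20.23
eef_pos: [0.4792, -0.0043, 0.0407]
eef_rot: [[-0.193, 0.981, -0.0], [0.981, 0.193, 0.002], [0.002, -0.0, -1.0]]
force: [-2.1, 7.6, -0.5]
grip_width: 0.028
finger_force: 45.0
```

Contact with the second stop. One small confirming nudge.

```bash
python3 -m handwheel '[[[-1,0,0],[0,0,0],1],[[-1,0,0],[0,0,0],1]]'
```

```text
t: 20.48
eef_pos: [0.4793, -0.0043, 0.0409]
eef_rot: [[-0.193, 0.981, -0.001], [0.981, 0.193, 0.003], [0.003, -0.0, -1.0]]
force: [-1.7, 9.3, 0.0]
grip_width: 0.0279
finger_force: 45.0
```

Seated: it did not move and the force reached 9 N. Backing out, then lifting.

```bash
python3 -m handwheel '[[[5,0,0],[0,0,0],1],[[35,0,0],[0,0,0],1],[[75,0,0],[0,0,0],1],[[115,0,0],[0,0,0],1],[[140,0,-20],[0,0,0],1],[[140,0,-80],[0,0,0],1],[[140,0,-80],[0,0,0],1],[[140,0,-80],[0,0,0],1]]'
python3 - <<'E'
from h import *
s=readout.observe();print(s["eef_pos"],s["eef_rot"].T@(np.array([.550,.326,.029])-s["eef_pos"])*1000)
save("scene","scene5.png")
a=cv2.imread("pics/scene5.png")[190:290,190:370]
cv2.imwrite("pics/c5.png",cv2.resize(a,(720,400),interpolation=2))
E
```

```text
t: 21.48
eef_pos: [0.4521, 0.1312, 0.1203]
eef_rot: [[-0.194, 0.981, -0.0], [0.981, 0.194, -0.001], [-0.001, -0.0, -1.0]]
force: [0.3, -0.2, -3.9]
grip_width: 0.028
finger_force: 45.0
[0.45210099 0.13118991 0.12025508] [172.21542307 133.79771106  91.11913857]
```

View pics/c5.png

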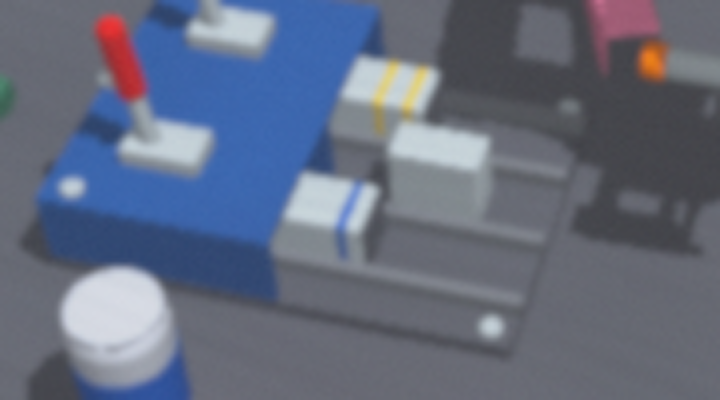

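Both tubes are in and seated, and the offcut still stands in place. Going to the mat to lay the drift down where it was.

```bash
python3 -m handwheel '[[[45,40,0],[0,0,0.05],1],[[90,80,0],[0,0,0.1],1],[[140,115,0],[0,0,0.153],1],[[172,134,0],[0,0,0.153],1],[[172,134,40],[0,0,0.153],1],[[172,134,75],[0,0,0.153],1],[[172,134,86],[0,0,0.153],1],[[172,134,90],[0,0,0.153],1],[[172,134,91],[0,0,0.153],1],[[172,134,91],[0,0,0.153],1]]'
```

```text
t: 22.78
eef_pos: [0.5514, 0.3265, 0.031]
eef_rot: [[-0.042, 0.999, 0.002], [0.999, 0.042, 0.001], [0.001, 0.002, -1.0]]
force: [-0.7, -0.5, -4.4]
grip_width: 0.0273
finger_force: 45.0
```

```bash
python3 -m handwheel '[[[0,0,1],[0,0,0],1],[[0,0,1],[0,0,0],1],[[0,0,1],[0,0,0],1]]'
```

```text
t: 23.15
eef_pos: [0.5505, 0.3263, 0.0289]
eef_rot: [[-0.042, 0.999, 0.0], [0.999, 0.042, 0.0], [0.0, 0.0, -1.0]]
force: [-0.6, 0.2, -4.4]
grip_width: 0.0278
finger_force: 45.0
```

```bash
python3 -m handwheel '[[[0,0,1],[0,0,0],1],[[0,0,1],[0,0,0],1],[[0,0,1],[0,0,0],1]]'
```

```text
t: 23.52
eef_pos: [0.5506, 0.3264, 0.0286]
eef_rot: [[-0.042, 0.999, 0.0], [0.999, 0.042, 0.0], [0.0, 0.0, -1.0]]
force: [-3.5, -2.0, 5.8]
grip_width: 0.0277
finger_force: 45.0
```

On the mat. Opening and withdrawing.

```bash
python3 -m handwheel '[[[0,0,0],[0,0,0],0.2],[[0,0,0],[0,0,0],0],[[0,0,0],[0,0,0],0],[[0,0,0],[0,0,0],0],[[0,0,0],[0,0,0],-0.3],[[0,0,0],[0,0,0],-0.3],[[0,0,-30],[0,0,0],-0.3],[[0,0,-80],[0,0,0],-0.3],[[0,0,-140],[0,0,0],-0.3],[[0,0,-180],[0,0,0],-0.3],[[0,0,-180],[0,0,0],-0.3]]'
python3 - <<'E'
from h import *
save("wrist","w9.png");save("scene","scene6.png")
a=cv2.imread("pics/w9.png");b=cv2.imread("pics/scene6.png")
cv2.imwrite("pics/c9.png",np.hstack([cv2.resize(a,(400,300)),cv2.resize(b,(400,300))]))
E
```

```text
t: 24.9
eef_pos: [0.5528, 0.3274, 0.2133]
eef_rot: [[-0.042, 0.999, 0.009], [0.999, 0.042, 0.004], [0.004, 0.009, -1.0]]
force: [0.5, -0.4, -0.3]
grip_width: 0.0615
finger_force: 0.0
```

View pics/c9.png

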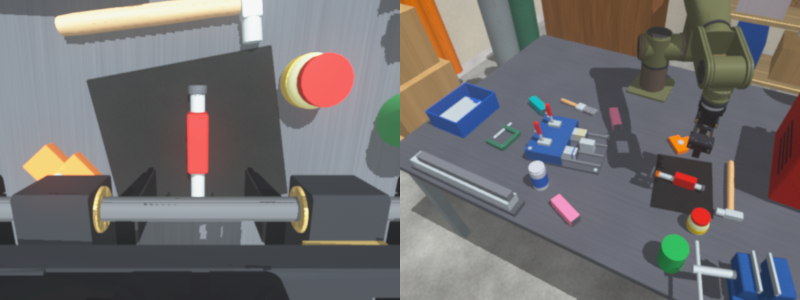

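The drift lies flat on the mat, with the handle at (198,142) in the wrist view. The gripper is clear, and nothing else has visibly moved.

```bash
python3 -c "
from workcell import job_done; print(job_done())"
```

```text
the job is handed in; nothing more can be done
None
```

I pushed tube one, then tube two, against their end stops (12 N and 9 N at contact, under the 20 N slip limit), laid the drift back flat on the mat, and handed the job in at about 25 s; no verdict was returned.

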